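# Close the punch tray: slide its cover board home and turn the catch over it

## Task

Close the wooden punch tray on the bench: with the fingertips, push its cover board along the rails, away from the robot, until you feel it drop into its locating notches. Then push the brass turn button round by its knob, about a quarter turn, until it lies across the top of the dropped board. Only push: do not lift the board, and leave the other things on the bench and the punches in the tray where they are.

Things in the scene. Friction and masses are not known exactly. Their poses are not given: they have to be found in the camera images.
- tray: Fixed open wooden tray, 280 x 136 x 54 mm, two bays along its length. Origin: centre of its underside, on the bench; x along its length (the way the board is pushed, roughly away from the robot), y left of that, z up. Rails along both sides, tops 40 mm above the bench, at y = 38 to 62 mm each side, inside guide cheeks 6 mm thick with tops at 54 mm. No end stop.
- notch (a point): Middle of the tray between the two leading notches (x = 117 mm, at rail-top height, 40 mm). Each rail has an inner track (y 38 to 50 mm) and an outer one (50 to 62). Notches 20 mm long, 11 mm deep: in the inner tracks at x = 117 mm, in the outer tracks at x = 13 mm. Axes as the tray's.
- board: Loose plywood cover board 130 (x) x 121.5 x 10 mm, about 0.45 kg, on four feet 12 mm long, 8 wide, 9 high: leading pair x = 52, y = +-44 (inner tracks), trailing pair x = -52, y = +-56 mm (outer tracks). Origin: middle, at the feet's soles; axes as the tray's. Riding: origin 40 mm above the bench, board top 59. Dropped in: 31 and 50. Starts 90 to 135 mm short of home. Slides at 2 to 5 N.
- batten (a point): Middle of the top of the upright batten on the board, the part to push: wooden bar 12 mm (x) x 44 mm (y), standing 20 mm above the board's top, 20 mm behind the board's middle. Axes as the board's.
- home (a point): Point of the tray (65, 0, 31 mm in its frame) where the board's origin lies when it has dropped in. The board then has about 4 mm of play each way along the rails, and the walls of the notches stop it. Axes as the tray's.
- button (a joint): Angle (rad) of the brass turn button about its upright pivot; limits -0.6 and 1.6. At 0 it points along the tray's -x, beside the left cheek; starts at -0.5 to 0 (turned outward). Grows anticlockwise from above, inward over the board; 1.57: along the tray's -y, across the board. Stays where left; about 1 N at the knob turns it. Underside 55 mm above the bench: a board not yet dropped blocks it.
- knob (a point): Centre of the top of the upright brass knob on the turn button: 12 mm diameter, from 63 to 89 mm above the bench, 40 mm from the pivot. The bar under it is 14 mm wide, 8 mm thick and reaches 52 mm from the pivot.
- pivot (a point): Pivot of the turn button, 54 mm above the bench on a boss outside the tray's left cheek: x = 85, y = 78 mm in the tray's frame. Axes as the tray's.
- steel_block: Bystander: plain steel block, 63 x 63 x 20 mm; origin at the centre of its underside.
- round_tin: Bystander: round brass tin, diameter 60, height 27 mm; origin at the centre of its underside.
- solder_spool: Bystander: spool of wire, diameter 60, height 32 mm; origin at the centre of its underside.
- dap_punch_0: Bystander: steel punch, diameter 10, length 64 mm, lying across the far bay of the tray, below the rails.
- dap_punch_1: Bystander: steel punch, diameter 12, length 64 mm, lying across the far bay of the tray, below the rails.

How it is judged (in metres and radians):
On the way, in this order (a step that is already met when the one before it is completed fails the run):
1. the board has dropped into its notches, the turn button not yet over it (z of board in the frame of tray below 0.034 m and x of board in the frame of tray between 0.057 and 0.073 m and angle between the z axis of board and the z axis of tray, either way round below 0.03 rad and value of joint button below 0.6 rad), for 0.2 s.
2. the turn button lies across the dropped board (z of board in the frame of tray below 0.034 m and x of board in the frame of tray between 0.057 and 0.073 m and angle between the z axis of board and the z axis of tray, either way round below 0.03 rad and value of joint button above 1.3 rad), for 0.2 s.
At the end, for the whole second after the job is handed in: The board lies level (within 0.03 rad) in its notches: origin less than 34 mm above the tray's underside and within 8 mm of home along the rails, at rest; the turn button is at more than 1.3 rad (all of step 2 and linear speed of board below 0.01 m/s); the robot touches nothing.
It fails at once if the board is lifted off its rails (more than 8 mm above riding height) or leaves the rails (z of board in the frame of tray above 0.048 m or y of board in the frame of tray above 0.012 m or y of board in the frame of tray below -0.012 m or z of batten in the frame of tray above 0.089 m).
It fails at once if the steel block is moved by more than 20 mm (distance of steel_block from where it was at the start of the episode above 0.02 m).
It fails at once if the brass tin is moved by more than 20 mm (distance of round_tin from where it was at the start of the episode above 0.02 m).
It fails at once if the spool is moved by more than 20 mm (distance of solder_spool from where it was at the start of the episode above 0.02 m).
It fails at once if a punch in the tray is moved by more than 20 mm (distance of any of dap_punch_0, dap_punch_1 from where it was at the start of the episode above 0.02 m).
It also fails if it takes over 42 s, if anything falls off the work surface, if the arm or the gripper's body presses on something with over 40 N, if the wrist force passes 120 N, or if a joint passes its speed limit or range.

## Robot

A 6-joint arm with a two-finger parallel gripper is mounted at the origin on a cart in front of the work surface, level with it; the furniture and walls round the work are solid. World frame = base frame: x ahead of the robot, y to its left, z up, the work surface at z = 0. Lengths are in mm, angles in rad, forces in N, time in s.
With the tool pointing down it reaches from about 350 to 775 mm from the base axis. Payload 7.3 kg.
Tool frame: the origin (TCP) lies midway between the tips of the shut fingers; the grasp point (between the pads) lies 19 mm behind it (bot.hold_point_z is the distance from the TCP to the grasp point, in mm); z points along the fingers, y is the direction in which the jaws open and shut (so a half turn about z gives the same grasp; the last joint's range is limited). The gripper opens to 92 mm and grips with 3 to 60 N. Pads are 19 mm wide; open, the fingers measure 130 mm over their backs; the gripper's body (75 mm by 190 mm) begins 47 mm behind the grasp point.
Start: joints at [1.016, 0.342, 1.524, -0, 1.275, -0.146], TCP at [208.68, 481.765, 226.741] pointing down, gripper open.
Joint ranges: [-2.53, 2.53], [-0.77, 2.02], [0.04, 2.7], [-1, 4.14], [0.28, 2.66], [-3.11, 3.11]. Speed limits (rad/s): [2.57, 2.57, 3.14, 3.14, 3.14, 3.14].

## Interface

Orientations are given as [roll, pitch, yaw] about the fixed x, y, z axes, in that order (R = Rz(yaw) Ry(pitch) Rx(roll)).
In Python, from plant import bot gives the robot as it stands.
- The arm moves only by the tool servo_tool, never from a script. Its argument "series" is a list of rows, each a list of 5 numbers: the opening, from 0 (shut) to 1 (fully open), then the shift along the tool's x, y, z each as a share of 50 mm, from -1 to 1, then the turn about the tool's z as a share of 90 degrees, from -1 to 1. In form: [[gripper, tx, ty, tz, spin], ...]. A call has 1 to 20 rows; each row shifts and turns the commanded pose from where the row before left it, along the tool's axes as they then stand; what a row does not reach is not made up. A row lasts 1/8 s, in which the tool goes at most 62.5 mm and 10.7 degrees, less where a joint would pass 70% of its speed; a pose out of reach is approached as far as the arm can. A call with a number of a shift or a turn outside -1 to 1 is refused whole. A call with a gripper value outside its range is refused whole. The fingers move at their own pace and stop on an object; the grip force is fixed at half the most. Time passes only in rows, so rows that do not move let the fingers close. It gives the time, the measured TCP pose, the force and the opening at its end, in the units of the state.
- bot.get_obs(): the state, without advancing time (a new reading comes with each control period).
- bot.capture(name): name is "side" or "top"; returns the picture (420x560x3 uint8, red, green, blue); there is no depth.
- bot.camera_model(name): a dict with "mtx" (3x3 intrinsics, pixels), "world_from_camera" (4x4, takes a point from camera to world coordinates). Camera axes: x right, y up, looking along -z (the intrinsics and any distortion apply to the point x, -y, -z); pixel columns grow to the right and rows downward; lengths in mm; the calibration is good to about 2 mm. A picture is of the moment at which its call begins. camera_model takes no time and is no camera call.
- bot.close_job(): hands the job in, once; it reports no verdict.
Trained networks look in the newest picture that a camera, given by its name, has taken for a name from the list of things; names that differ only in an ending like _2 or _b are one class to them, and where a whole thing is asked for, a point or a joint stands for the part that bears it (a point fixed in the world has none). Each returns a list of dicts, best first, with "p" (0 to 1); they miss things now and then, are a little off and sometimes report something else, mostly with a low value. They report only what shows in the picture. A call takes as long as a camera call.
- bot.outline_of(camera, label): "mask" (420x560 bool, what is visible of it).
- bot.pinpoint(camera, label): "point" ([x, y, z] in mm, in the coordinates of the camera as it stood for that picture, good to about 4 mm: a listed point, or the origin of a listed thing).
The state is a dict: "time": time; "joint_positions": joint angles; "dq": joint speeds; "tau": joint torques, N m; "tool_pos": TCP position; "tcp_rot": TCP orientation; "contact_force": force on the tool from outside, world axes, zero at the start; "moment": the same for the moment, N m; "grip_width": finger opening in mm.
Only numpy, scipy, OpenCV 4.12 (cv2) and the standard library are available. Lean on these libraries where they do the work, as an engineer would, in place of code of your own. Each camera call takes 0.05 s, during which the arm holds its last target.

## Working session

There is one attempt and no reset: what is moved stays moved. The work goes in short steps, Python scripts to look and compute and a tool call to move; the robot and the scene stay as the last step left them, time stands still between calls to the robot, and variables do not carry over. Pictures are saved under pics/ and viewed, and the job is handed in when it is done.

Besides the shell and the picture viewer there is one more tool, called after "Request:" as name(argument=value, ...) on one line, values as JSON. servo_tool: Moves the arm, as the interface text tells. Shift numbers are shares of 50 mm and turn numbers shares of 90 degrees, none past 1 either way. Its arguments: {"type":"object","properties":{"series":{"type":"array"}},"required":["series"]}

```bash
ls; mkdir -p pics; cat > h.py <<'E'
import numpy as np, cv2
from plant import bot
def snap(n,f):
    im=bot.capture(n); cv2.imwrite('pics/'+f,im[:,:,::-1]); return im
def pp(n,l):
    T=np.array(bot.camera_model(n)['world_from_camera'])
    return [(round(d['p'],2),(T@np.r_[d['point'],1])[:3].round(1)) for d in bot.pinpoint(n,l)[:2]]
def ray(n,u,v,z):
    c=bot.camera_model(n);T=np.array(c['world_from_camera']);K=np.array(c['mtx'])
    q=cv2.undistortPoints(np.array([[[u,v]]],float),K,np.array(c.get('dist',np.zeros(5)),float))[0,0]
    d=T[:3,:3]@np.array([q[0],-q[1],-1]);o=T[:3,3]
    return o+d*(z-o[2])/d[2]
def proj(n,P):
    c=bot.camera_model(n);T=np.array(c['world_from_camera']);K=np.array(c['mtx'])
    p=T[:3,:3].T@(np.asarray(P,float)-T[:3,3]); p=K@np.array([p[0],-p[1],-p[2]]); return p[:2]/p[2]
E
python3 - <<'E'
from h import *
o=bot.get_obs();print(o['tool_pos'],o['tcp_rot'],o['time'],o['contact_force'])
for n in('top','side'):
    snap(n,n+'0.png');print(n,bot.camera_model(n).keys())
    for l in('tray','notch','batten','board','home','knob','pivot'): print(l,pp(n,l))
print(bot.get_obs()['time'])
E
```

```text
pics
[208.44683468 481.40499045 226.0573774 ] [-3.14008533e+00 -2.12668578e-04  2.73281353e+00] 0.0 [-0.94773357 -0.26646247  0.01757292]
top dict_keys(['mtx', 'world_from_camera'])
tray [(0.56, array([ 5.123e+02, -1.888e+02,  3.000e-01]))]
notch [(0.7, array([ 630.2, -167.5,   40.1])), (0.49, array([583.9, -93.2,  51.5]))]
batten [(0.92, array([ 436.9, -195.2,   76.6]))]
board [(0.84, array([ 463.5, -195.1,   40.4]))]
home [(0.93, array([ 578.1, -169.3,   32.1]))]
knob [(0.52, array([546.1, -82.1,  90.1]))]
pivot [(0.81, array([584.1, -95.8,  50.2]))]
side dict_keys(['mtx', 'world_from_camera'])
tray [(0.57, array([ 509.8, -180.1,    2.1]))]
notch [(0.74, array([ 626.1, -164.6,   41.5]))]
batten [(0.85, array([ 435.7, -195.3,   77.7]))]
board [(0.73, array([ 455.8, -192.4,   40.4]))]
home [(0.73, array([ 573.6, -171. ,   36.1]))]
knob [(0.76, array([544.7, -78.9,  94.3]))]
pivot [(0.93, array([582.4, -93.2,  52.7]))]
0.8
```

View pics/top0.png

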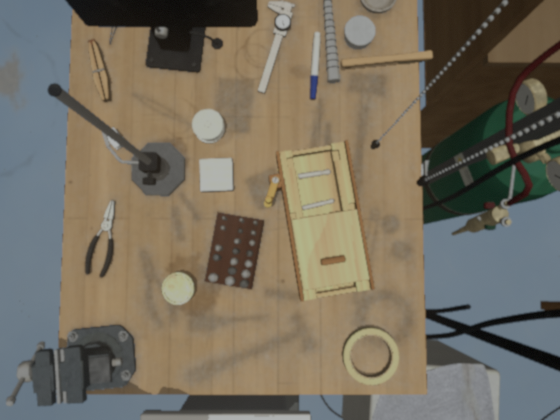

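View pics/side0.png

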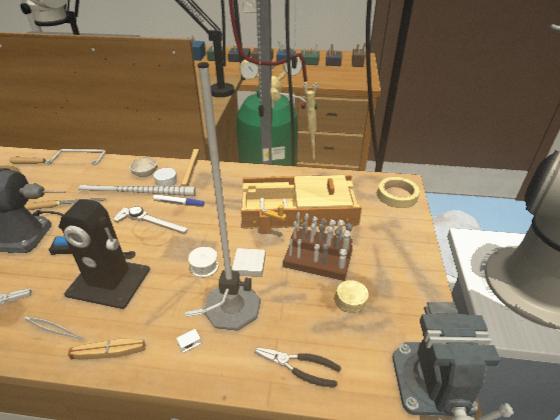

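The top view shows the tray around px (325,220) with the batten at (333,260) and the button at (272,190). The lamp pole at (158,165) and the vise at (95,355) stand on the left. In the top right corner, chains hang with ends at (375,145) and (420,182). Next I fit the tray pose and check the obstacle heights.

```bash
python3 - <<'E'
from h import *
from scipy.optimize import least_squares
tr=[([0,0],[512,-185]),([117,0],[628,-166]),([65,0],[576,-170]),([85,78],[583.2,-94.5])]
def f(p): 
    c,s=np.cos(p[2]),np.sin(p[2]);return np.ravel([np.array([c*a-s*b+p[0],s*a+c*b+p[1]])-w for (a,b),w in tr])
r=least_squares(f,[512,-185,.15]);print(r.x,np.degrees(r.x[2]),r.fun.round(1))
for n in('top','side'):
    T=np.array(bot.camera_model(n)['world_from_camera']);print(n,T[:3,3],proj(n,[T[0,3],T[1,3],0]) if n=='top' else '')
# tray outline overlay
x0,y0,a=r.x;c,s=np.cos(a),np.sin(a)
W=lambda p:[c*p[0]-s*p[1]+x0,s*p[0]+c*p[1]+y0,p[2]]
for n in('top','side'):
    im=cv2.imread(f'pics/{n}0.png');ims=cv2.resize(im,None,fx=4,fy=4,interpolation=cv2.INTER_CUBIC)
    poly=np.array([proj(n,W(p)) for p in[(-140,-68,54),(140,-68,54),(140,68,54),(-140,68,54)]])*4+2
    cv2.polylines(ims,[poly.astype(int)],True,(255,0,0),1)
    for p in[(85,78,54),(117,0,40),(65,0,31)]:
        cv2.circle(ims,tuple((np.array(proj(n,W(p)))*4+2).astype(int)),4,(0,0,255),1)
    for p in[(436,-195,79),(545.5,-80.5,89)]:
        cv2.circle(ims,tuple((np.array(proj(n,p))*4+2).astype(int)),4,(255,0,255),1)
    ctr=(poly.mean(0)).astype(int);cv2.imwrite(f'pics/z{n}.png',ims[max(0,ctr[1]-300):ctr[1]+300,max(0,ctr[0]-390):ctr[0]+390])
# pole: base & top triangulate ; side pole base (228,285) top (203,67); top base(150,160) top(55,90)
def tri(t,sd):
    A=[];b=[]
    M=np.zeros((3,3));v=np.zeros(3)
    for n,uv in(('top',t),('side',sd)):
        o=ray(n,*uv,0);q=ray(n,*uv,300);d=(q-o)/np.linalg.norm(q-o);P=np.eye(3)-np.outer(d,d);M+=P;v+=P@o
    X=np.linalg.solve(M,v);return X.round(),np.round(proj('top',X)-t,1),np.round(proj('side',X)-sd,1)
print('poletop',tri((55,90),(203,67)));print('polebase',tri((150,160),(229,285)))
print('vise',tri((60,375),(460,310)))
print('rack punch', ray('top',235,250,0),ray('top',222,215,60))
for z in(0,100,200,300,500):print(z,'chain in top',ray('top',375,145,z).round(),'2:',ray('top',420,182,z).round(),'side of chain1',proj('side',ray('top',375,145,z)).round(), 'c2',proj('side',ray('top',420,182,z)).round())
E
```

```text
[ 5.12122777e+02 -1.83997719e+02  1.63782586e-01] 9.384050938238344 [ 0.1  1.  -0.4  1.1  0.3 -3.4  0.1  1.3]
top [442.45739778 -89.24508847 975.21389447] [272.81479026 257.26075256]
side [458.92531493 605.10435692 644.68299256] 
poletop (array([613., 135., 469.]), array([0.2, 0.7]), array([-0.6, -0.2]))
polebase (array([616., 135.,  66.]), array([0.2, 1.7]), array([-1.6, -0.3]))
vise (array([261., 235., 186.]), array([-0.6,  2. ]), array([-2.3, -0.1]))
rack punch [456.32258948 -16.31023766   0.        ] [518.98646853   3.40912978  60.        ]
0 chain in top [ 663. -290.    0.] 2: [ 589. -377.    0.] side of chain1 [247. 180.] c2 [278. 165.]
100 chain in top [ 640. -270.  100.] 2: [ 574. -348.  100.] side of chain1 [252. 153.] c2 [282. 140.]
200 chain in top [ 618. -249.  200.] 2: [ 559. -318.  200.] side of chain1 [258. 122.] c2 [286. 110.]
300 chain in top [ 595. -228.  300.] 2: [ 544. -289.  300.] side of chain1 [266.  85.] c2 [292.  76.]
500 chain in top [ 550. -187.  500.] 2: [ 514. -229.  500.] side of chain1 [285. -14.] c2 [307. -19.]
```

View pics/ztop.png

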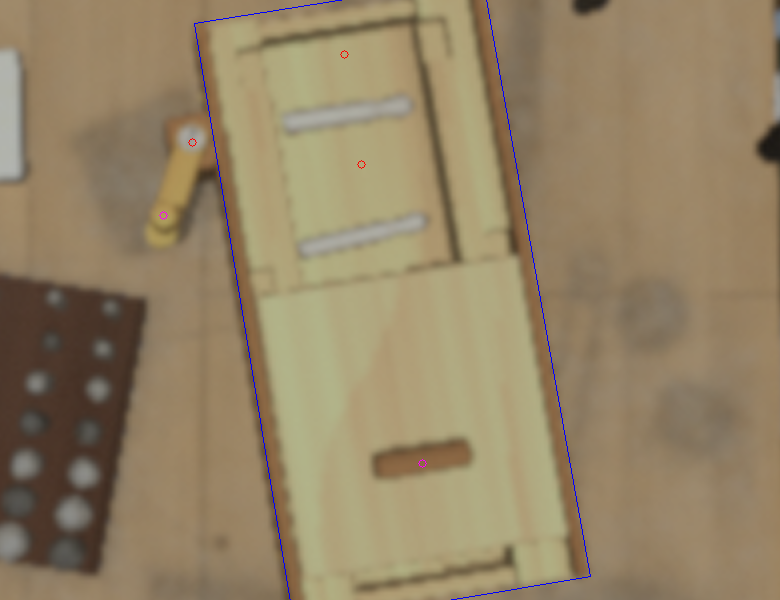

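View pics/zside.png

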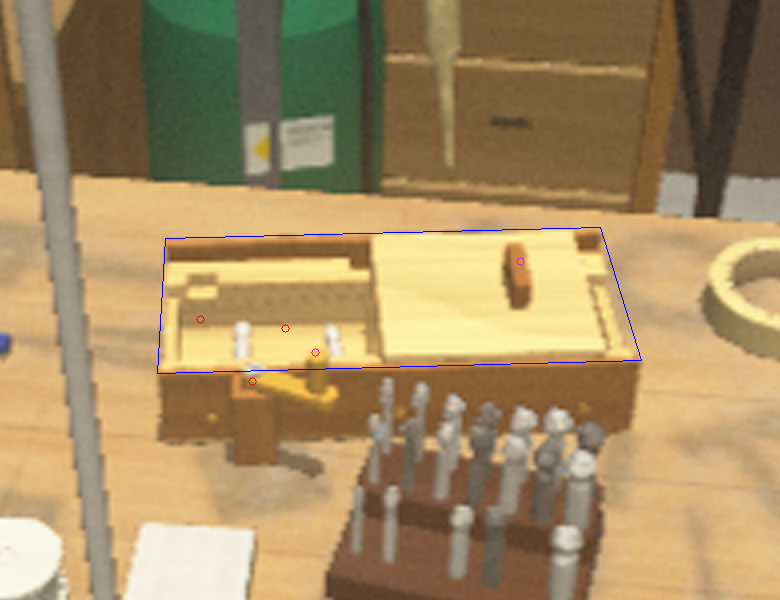

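```bash
python3 - <<'E'
import cv2
im=cv2.imread('pics/side0.png')[0:200,180:400];cv2.imwrite('pics/zc.png',cv2.resize(im,None,fx=3,fy=3,interpolation=cv2.INTER_CUBIC))
E
```

```text
(no output)
```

View pics/zc.png

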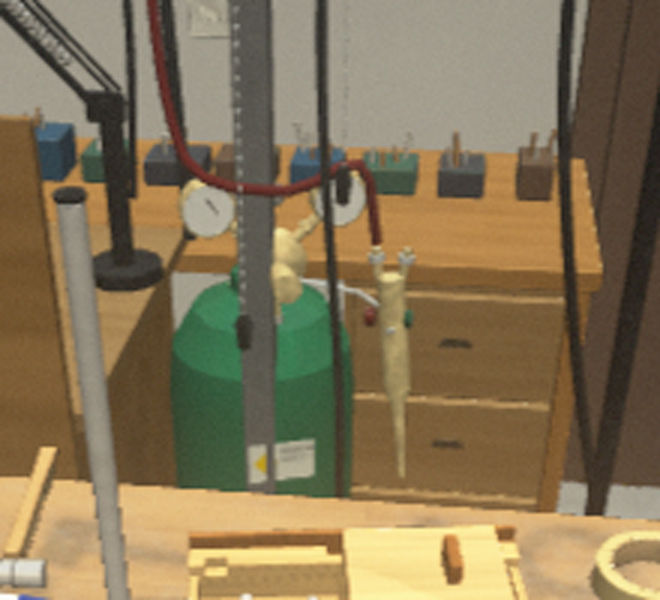

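```bash
python3 - <<'E'
from h import *
x0,y0,a=512.1,-184,np.radians(9.4);c,s=np.cos(a),np.sin(a)
W=lambda p:np.array([c*p[0]-s*p[1]+x0,s*p[0]+c*p[1]+y0,p[2]])
def zo(n): 
    poly=np.array([proj(n,W(p)) for p in[(-140,-68,54),(140,-68,54),(140,68,54),(-140,68,54)]])*4+2
    k=poly.mean(0).astype(int); return max(0,k[0]-390),max(0,k[1]-300)
from scipy.optimize import least_squares
def tri(t,sd):
    ot,os=zo('top'),zo('side')
    t=(np.array(t)+ot)/4;sd=(np.array(sd)+os)/4
    r=least_squares(lambda X:np.r_[proj('top',X)-t,proj('side',X)-sd],[500,-60,80]);return r.x.round(),r.fun.round(1)
print(tri((110,308),(388,380)),tri((55,297),(376,418)),tri((102,348),(421,385)))
R=lambda w:(np.array([[c,s],[-s,c]])@(np.array(w)-[x0,y0])).round(1)
print('batten',R([437.5,-195]),'knob',R([545.5,-80.5]),'pivot',R([583.2,-94.5]),'board',R([460,-194]))
for p in[(-85,0),(-85-20,0),(25,0)]:print(p,W((*p,0))[:2].round(1))
E
```

```text
(array([503., -58.,  91.]), array([ 0. ,  0.1, -0.2, -0. ])) (array([508., -33.,  85.]), array([ 0. ,  0.4, -0.5, -0.1])) (array([485., -54.,  93.]), array([-0. ,  0.2, -0.2, -0. ]))
batten [-75.4   1.3] knob [49.9 96.7] pivot [84.8 76.7] board [-53.   -1.4]
(-85, 0) [ 428.2 -197.9]
(-105, 0) [ 408.5 -201.1]
(25, 0) [ 536.8 -179.9]
```

Request:
servo_tool(series=[[0,0,0,-0.3,-0.091],[0,0,0,-0.3,-0.091],[0,0,0,-0.3,-0.091],[0,0,0,-0.2,-0.091],[0,-0.31,-0.765,0,0],[0,-0.31,-0.765,0,0],[0,-0.31,-0.765,0,0],[0,-0.31,-0.765,0,0],[0,-0.31,-0.765,0,0],[0,-0.31,-0.765,0,0],[0,-0.31,-0.765,0,0],[0,-0.31,-0.765,0,0],[0,0.085,-0.8,0,0],[0,0.085,-0.8,0,0],[0,0.085,-0.8,0,0],[0,0.085,-0.8,0,0]])

```text
time: 2.8
tool_pos: [389.8, 38.0, 281.9]
tcp_rot: [-3.142, 0.001, -2.979]
contact_force: [0.6, -0.3, -0.7]
grip_width: 0.3
```

Request:
servo_tool(series=[[0,0.085,-0.797,0,0],[0,0.085,-0.797,0,0],[0,0.085,-0.797,0,0],[0,0.085,-0.797,0,0],[0,0.085,-0.797,0,0],[0,0.085,-0.797,0,0],[0,0,0,0.9,0],[0,0,0,0.9,0],[0,0,0,0.9,0],[0,0,0,0.9,0],[0,0,0,0.4,0],[0,0,0,0,0]])

```text
time: 4.3
tool_pos: [402.7, -200.2, 80.6]
tcp_rot: [3.139, -0.002, -2.979]
contact_force: [0.2, -0.0, 0.2]
grip_width: 0.6
```

```bash
python3 - <<'E'
from h import *
for n in('top','side'): snap(n,n+'1.png')
a=cv2.imread('pics/top1.png')[140:330,200:420];b=cv2.imread('pics/side1.png')[100:300,200:420]
cv2.imwrite('pics/c1.png',np.hstack([cv2.resize(a,(400,345)),cv2.resize(b,(400,345))]))
print(bot.get_obs()['tool_pos'],pp('side','batten'),pp('top','batten'))
E
```

```text
[ 403.99166916 -201.10262299   82.40056588] [(0.66, array([ 433.5, -195.4,   76.6])), (0.32, array([ 626.6, -165.9,   41. ]))] [(0.84, array([ 440.7, -195. ,   75.6])), (0.45, array([ 602.9, -165.1,    1.4]))]
```

View pics/c1.png

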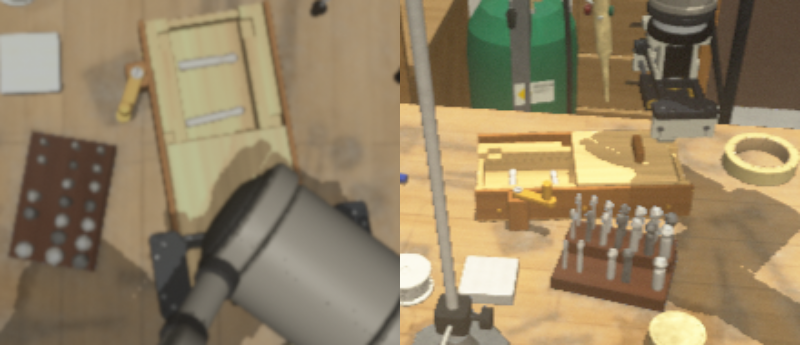

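```bash
python3 - <<'E'
from h import *
im=cv2.imread('pics/side1.png');print(proj('side',[404,-201,82]))
im=cv2.resize(im[120:230,290:430],None,fx=5.5,fy=5.5,interpolation=cv2.INTER_CUBIC)
u=((proj('side',[404,-201,82])-[290,120])*5.5).astype(int);cv2.circle(im,tuple(map(int,u)),5,(0,0,255),2)
cv2.imwrite('pics/c2.png',im)
E
```

```text
[344.66670417 180.85400951]
```

View pics/c2.png

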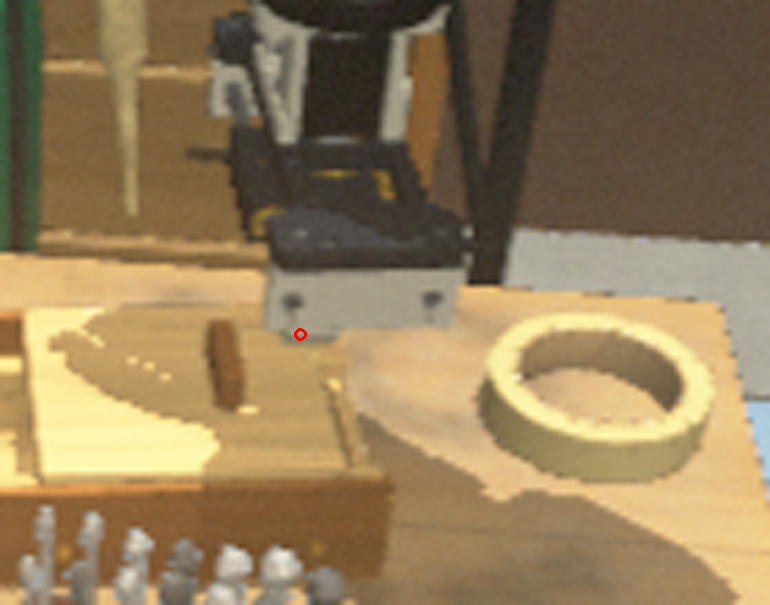

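Request:
servo_tool(series=[[0,0,0,0.18,0],[0,0,0,0.18,0],[0,-0.2,0,0,0],[0,-0.2,0,0,0],[0,-0.25,0,0,0],[0,-0.25,0,0,0],[0,-0.25,0,0,0],[0,-0.25,0,0,0],[0,-0.25,0,0,0],[0,-0.25,0,0,0]])

```text
time: 5.75
tool_pos: [498.1, -185.2, 63.7]
tcp_rot: [3.141, -0.0, -2.979]
contact_force: [-1.5, -0.7, -1.5]
grip_width: 0.6
```

Request:
servo_tool(series=[[0,-0.14,0,0,0],[0,-0.14,0,0,0],[0,-0.14,0,0,0],[0,-0.14,0,0,0],[0,0,0,0,0]])

```text
time: 6.38
tool_pos: [525.9, -180.8, 63.8]
tcp_rot: [-3.141, 0.002, -2.978]
contact_force: [0.1, 1.0, 0.2]
grip_width: 0.5
```

```bash
python3 - <<'E'
from h import *
for n in('top','side'): snap(n,n+'2.png')
a=cv2.imread('pics/top2.png')[120:310,200:420];b=cv2.imread('pics/side2.png')[100:300,200:420]
cv2.imwrite('pics/c3.png',np.hstack([cv2.resize(a,(400,345)),cv2.resize(b,(400,345))]))
o=bot.get_obs();print(o['tool_pos'],o['contact_force'],pp('side','batten'),pp('side','board'),pp('side','knob'))
E
```

```text
[ 525.41930294 -180.84833007   63.87396609] [ 0.5966318  -0.14286808 -0.06921695] [(0.9, array([ 540.8, -180.8,   75.3])), (0.43, array([544.7, -79.9,  93. ]))] [(0.56, array([ 563.8, -172.2,   41. ]))] [(0.64, array([546.7, -78.8,  91.6]))]
```

View pics/c3.png

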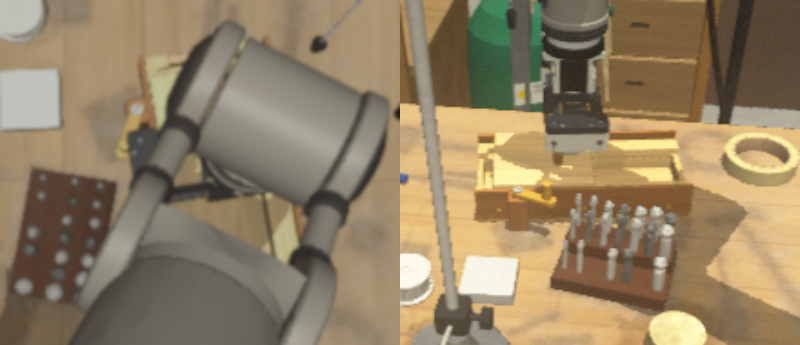

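The board has moved with the finger and is near the notches, with the batten at about side px (352,185). I'll push in small steps from here.

Request:
servo_tool(series=[[0,-0.06,0,0,0],[0,-0.06,0,0,0],[0,-0.06,0,0,0],[0,-0.04,0,0,0],[0,0,0,0,0]])

```text
time: 7.25
tool_pos: [536.5, -178.9, 63.6]
tcp_rot: [-3.141, 0.001, -2.979]
contact_force: [0.3, -0.3, -0.5]
grip_width: 0.6
```

Request:
servo_tool(series=[[0,-0.04,0,0,0],[0,0,0,0,0]])

```text
time: 7.5
tool_pos: [537.6, -178.6, 63.6]
tcp_rot: [3.141, -0.0, -2.979]
contact_force: [-1.4, -1.2, 0.4]
grip_width: 0.7
```

Request:
servo_tool(series=[[0,-0.04,0,0,0],[0,0,0,0,0]])

```text
time: 7.75
tool_pos: [539.8, -178.3, 63.6]
tcp_rot: [3.141, 0.0, -2.979]
contact_force: [-1.9, -0.2, 0.5]
grip_width: 0.3
```

Request:
servo_tool(series=[[0,-0.04,0,0,0],[0,0,0,0,0]])

```text
time: 8.0
tool_pos: [541.9, -178.0, 63.6]
tcp_rot: [3.142, 0.0, -2.979]
contact_force: [-2.3, -0.6, -0.4]
grip_width: 0.7
```

Request:
servo_tool(series=[[0,-0.03,0,0,0],[0,0,0,0,0]])

```text
time: 8.25
tool_pos: [543.2, -177.8, 63.7]
tcp_rot: [3.141, 0.0, -2.979]
contact_force: [-1.4, -0.9, -0.1]
grip_width: 0.4
```

```bash
python3 - <<'E'
from h import *
snap('side','side3.png')
b=cv2.imread('pics/side3.png')[150:250,230:370]
cv2.imwrite('pics/c4.png',cv2.resize(b,None,fx=5.5,fy=5.5,interpolation=cv2.INTER_CUBIC))
o=bot.get_obs();print(o['tool_pos'],o['contact_force'],pp('side','batten'),pp('side','board'))
E
```

```text
[ 543.2342774  -177.75296876   63.65173484] [-1.08663171 -1.00847256 -1.2481482 ] [(0.92, array([ 555.8, -173.1,   67.9]))] [(0.9, array([ 578.3, -166.8,   33.8]))]
```

View pics/c4.png

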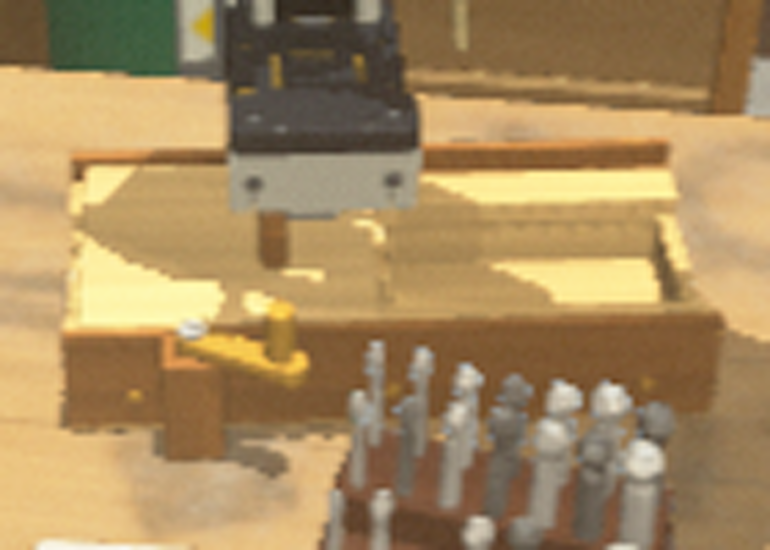

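Request:
servo_tool(series=[[0,0.3,0,0,0],[0,0,0,-0.7,0],[0,0,0,-0.7,0],[0,-0.3,0.5,0,0],[0,-0.3,0.7,0,0],[0,-0.12,0.7,0,0],[0,0,0.68,0,0],[0,0,0,0,0]])

```text
time: 9.4
tool_pos: [543.2, -45.0, 134.1]
tcp_rot: [3.141, 0.001, -2.976]
contact_force: [0.7, 0.8, -0.0]
grip_width: 0.2
```

```bash
python3 - <<'E'
from h import *
for n in('top','side'): snap(n,n+'4.png')
a=cv2.imread('pics/top4.png')[120:310,200:420];b=cv2.imread('pics/side4.png')[130:240,230:370]
cv2.imwrite('pics/c5.png',np.hstack([cv2.resize(a,(340,345)),cv2.resize(b,(450,345))]))
o=bot.get_obs();print(o['time'],o['tool_pos'],o['contact_force'])
for l in('batten','board','knob','pivot'):print(l,pp('side',l),pp('top',l))
E
```

```text
9.5 [543.59370309 -47.18395754 134.06705929] [-0.09329178 -0.53602404  0.46489209]
batten [(0.79, array([ 555.2, -175.3,   69.6]))] [(0.72, array([ 559.9, -173.9,   66.2]))]
board [(0.74, array([ 577.8, -170.3,   34.2]))] [(0.9, array([ 583.2, -172.1,   29.6]))]
knob [(0.76, array([548.2, -76.3,  92.1]))] []
pivot [(0.75, array([586.2, -94.4,  52.5])), (0.72, array([ 552.1, -175.7,   69.7]))] []
```

View pics/c5.png

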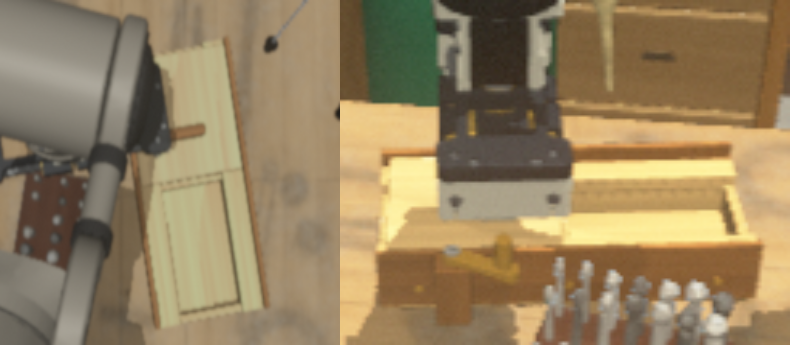

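Request:
servo_tool(series=[[0,0,0.08,0,0],[0,0,0,0.6,0],[0,0,0,0.5,0],[0,0,0,0.1,0],[0,0.02,-0.1,0,0],[0,0.02,-0.1,0,0],[0,0.02,-0.1,0,0],[0,0.02,-0.1,0,0],[0,0.02,-0.1,0,0],[0,0.02,-0.1,0,0],[0,0,0,0,0]])

```text
time: 11.28
tool_pos: [541.5, -74.3, 73.8]
tcp_rot: [-3.141, 0.001, -2.979]
contact_force: [0.0, -0.2, 0.1]
grip_width: 0.4
```

```bash
python3 - <<'E'
from h import *
snap('side','side5.png')
b=cv2.imread('pics/side5.png')[130:240,230:370]
cv2.imwrite('pics/c6.png',cv2.resize(b,None,fx=5,fy=5,interpolation=cv2.INTER_CUBIC))
o=bot.get_obs();print(o['time'],o['tool_pos'],o['contact_force'])
for l in('knob',):print(l,pp('side',l))
E
```

```text
11.325 [541.51301254 -74.12193508  73.7752324 ] [-0.41647265  1.15863414 -0.33819668]
knob []
```

View pics/c6.png

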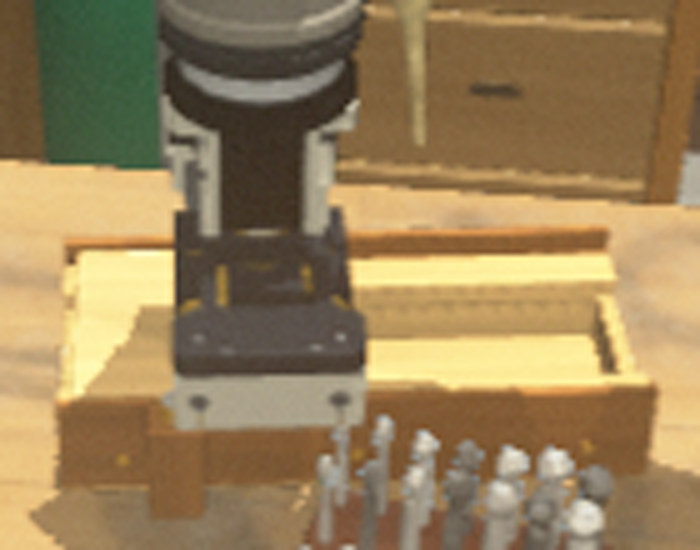

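Request:
servo_tool(series=[[0,-0.02,-0.095,0,0],[0,-0.02,-0.095,0,0],[0,-0.02,-0.095,0,0],[0,-0.047,-0.095,0,0],[0,-0.047,-0.095,0,0],[0,-0.047,-0.095,0,0],[0,0,0,0,0]])

```text
time: 12.25
tool_pos: [556.3, -100.7, 73.8]
tcp_rot: [-3.141, 0.001, -2.979]
contact_force: [0.7, 0.2, 0.2]
grip_width: 0.4
```

```bash
python3 - <<'E'
from h import *
for n in('top','side'): snap(n,n+'6.png')
a=cv2.imread('pics/top6.png')[120:310,200:420];b=cv2.imread('pics/side6.png')[130:240,230:370]
cv2.imwrite('pics/c7.png',np.hstack([cv2.resize(a,(340,345)),cv2.resize(b,(450,345))]))
o=bot.get_obs();print(o['time'],o['tool_pos'],o['contact_force'])
for l in('knob','board'):print(l,pp('side',l),pp('top',l))
E
```

```text
12.35 [ 555.89625599 -100.40852382   73.74702598] [0.27697459 0.55419999 0.36512528]
knob [] []
board [(0.7, array([ 578.2, -169.1,   32.5]))] [(0.15, array([ 5.136e+02, -1.863e+02, -5.000e-01]))]
```

View pics/c7.png

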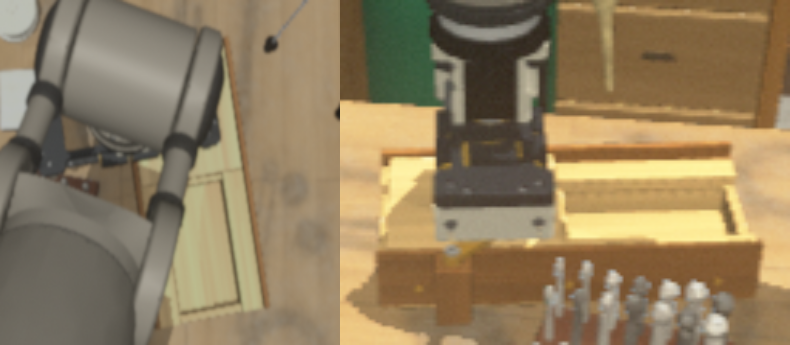

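Request:
servo_tool(series=[[0,0,0.12,0,0],[0,0.24,0,0,0],[0,0.24,0,0,0],[0,0,-0.37,0,0],[0,0,-0.37,0,0],[0,0,0,0,0],[0,-0.12,0,0,0],[0,-0.12,0,0,0],[0,-0.12,-0.02,0,0],[0,-0.1,-0.03,0,0],[0,-0.1,-0.03,0,0],[0,0,0,0,0]])

```text
time: 14.05
tool_pos: [566.1, -133.8, 73.7]
tcp_rot: [3.141, 0.001, -2.978]
contact_force: [-0.6, -1.1, 0.1]
grip_width: 0.6
```

Request:
servo_tool(series=[[0,-0.04,0,0,0],[0,-0.04,0,0,0],[0,-0.04,0,0,0],[0,-0.03,0,0,0],[0,0,0,0,0]])

```text
time: 14.68
tool_pos: [573.0, -132.7, 73.7]
tcp_rot: [3.141, 0.0, -2.979]
contact_force: [0.7, 0.2, -0.1]
grip_width: 0.6
```

```bash
python3 - <<'E'
from h import *
for n in('top','side'): snap(n,n+'7.png')
a=cv2.imread('pics/top7.png')[120:310,200:420];b=cv2.imread('pics/side7.png')[130:240,230:370]
cv2.imwrite('pics/c8.png',np.hstack([cv2.resize(a,(340,345)),cv2.resize(b,(450,345))]))
o=bot.get_obs();print(o['time'],o['tool_pos'],o['contact_force'])
for l in('knob','board','batten'):print(l,pp('side',l),pp('top',l))
E
```

```text
14.775 [ 572.89770873 -132.67671435   73.72633539] [ 0.5038308   0.39723299 -0.41883657]
knob [(0.65, array([ 589.5, -127.6,   90.1]))] [(0.49, array([ 509. , -186.4,    2.1]))]
board [(0.98, array([ 579.2, -170. ,   35.6]))] [(0.82, array([ 580.3, -173.6,   30.9]))]
batten [(0.93, array([ 558.4, -172.6,   66.7])), (0.58, array([ 577.5, -172.3,   34.4]))] [(0.6, array([ 562., -174.,   66.]))]
```

View pics/c8.png

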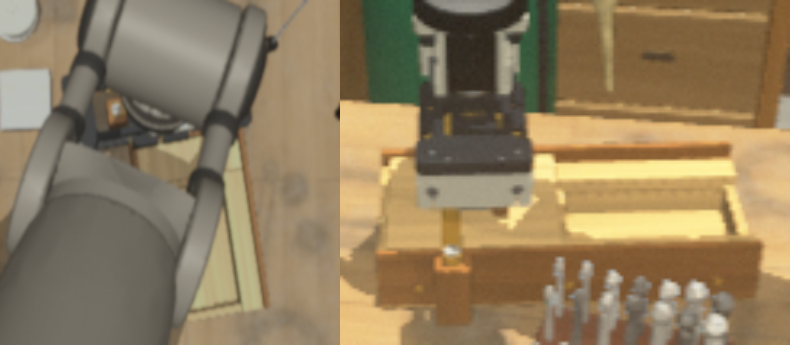

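Request:
servo_tool(series=[[0,0.12,0,0,0],[0,0.12,0,0,0],[0,0,0,-0.6,0],[0,0,0,-0.9,0],[0,0,0,-0.9,0],[0,0.6,0.3,0,0],[0,0.9,0.3,0,0],[0,0.9,0.3,0,0],[0,0.9,0.3,0,0],[0,0,0,0,0]])

```text
time: 16.32
tool_pos: [385.3, -101.5, 193.7]
tcp_rot: [3.141, -0.001, -2.979]
contact_force: [1.5, -0.9, 0.4]
grip_width: 0.5
```

```bash
python3 - <<'E'
from h import *
for n in('top','side'): snap(n,n+'8.png')
a=cv2.imread('pics/top8.png')[120:310,200:420];b=cv2.imread('pics/side8.png')[130:240,230:370]
cv2.imwrite('pics/c9.png',np.hstack([cv2.resize(a,(340,345)),cv2.resize(b,(450,345))]))
o=bot.get_obs();print(o['time'],o['tool_pos'],o['contact_force'])
R=lambda w:(np.array([[.9866,.1633],[-.1633,.9866]])@(np.array(w[:2])-[512.1,-184])).round(1)
for l in('knob','board','batten','pivot'):
    for n in('side','top'):print(l,n,[(p,R(w),w[2]) for p,w in pp(n,l)])
E
```

```text
16.425 [ 388.68416053 -102.71307694  194.25704462] [ 0.20649969 -0.11121134  0.45337262]
knob side [(0.5, array([85.2, 40.3]), np.float64(92.5))]
knob top [(0.47, array([85.7, 38.3]), np.float64(89.7)), (0.25, array([121.4, 184.3]), np.float64(4.1))]
board side [(0.65, array([68.8,  3.9]), np.float64(31.4))]
board top [(0.69, array([70.8, -1.3]), np.float64(28.9))]
batten side [(0.97, array([47.6,  1.6]), np.float64(68.0)), (0.59, array([118.9,  -0.2]), np.float64(41.1))]
batten top [(0.85, array([50.8,  0.9]), np.float64(67.0))]
pivot side [(0.55, array([85. , 77.7]), np.float64(55.1))]
pivot top [(0.65, array([84.4, 76.9]), np.float64(55.0))]
```

View pics/c9.png

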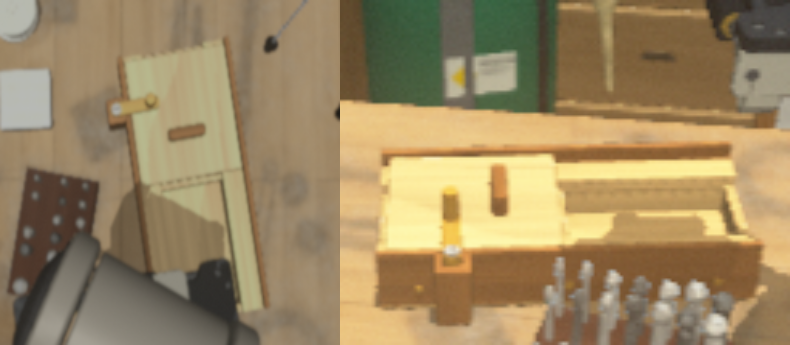

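The board is down in its notches, and the button lies across it, from about (115,108) to (150,101) in the top crop. The arm is clear, so I'm handing in.

```bash
python3 -c "
from plant import bot
print(bot.close_job(), bot.get_obs()['time'])"
```

```text
the job is handed in; nothing more can be done
the job is handed in; nothing more can be done
```

I closed the tray and handed the job in at about 16.4 s of the 42 s allowed; no verdict was reported. With the shut fingertips I pushed the batten until the board dropped into its notches. I then pushed the knob round in two stages, first inward and then away from the robot, and backed the arm clear.

**Board:** The last pictures put its origin 29 to 31 mm above the bench (31 when dropped in) and at 69 to 71 mm along the rails. Home is 65 ± 8 mm, so that is inside the limit but at the far end of the play. The networks read the batten top at 67 to 68 mm, while a dropped board should give 70. Both differences are within their error of about 4 mm.

**Button:** The knob is at about (85, 39) mm and the pivot at about (85, 77) mm in the tray's frame, so the button stands at about 1.57 rad.

**Drop not felt:** I never felt the drop. Wrist forces stayed within 1 to 3 N throughout, so I judged it from the pictures instead. I did not measure the board's tilt directly; it looked level.

**Bystanders:** The fingers kept clear of the other things on the bench, and those in the closing pictures showed no sign of having moved. The punches are hidden under the board now, so I could not check them at the end.

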